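# Tip about three stock cubes out of the flip-front caddy

### The arm

A 6-joint arm with a two-finger parallel gripper is mounted at the origin on the work surface. World frame = base frame: x ahead of the robot, y to its left, z up, the work surface at z = 0. Lengths are in m, angles in rad, forces in N, time in s.
With the tool pointing down it reaches from about 0.35 to 0.925 m from the base axis. Payload 6.4 kg.
Tool frame: the origin (TCP) lies at the very end of the fingers, on their centre line; the grasp point (between the pads) lies 19 mm behind it; z points along the fingers, y is the direction in which the jaws open and shut (so a half turn about z gives the same grasp; the last joint's range is limited). The gripper opens to 94 mm and grips with 3 to 60 N. Pads are 16 mm wide; open, the fingers measure 119 mm over their backs; the gripper's body (75 mm by 177 mm) begins 78 mm behind the grasp point.
Start: joints at [-1.301, 0.245, 1.558, -0, 1.339, -0.174], TCP at [0.279, -0.587, 0.205] pointing down, gripper open.
Joint ranges: [-3.13, 3.13], [-1.02, 2.26], [0.13, 2.54], [-0.95, 4.09], [0.21, 2.88], [-2.74, 2.74]. Speed limits (rad/s): [2.57, 2.57, 3.14, 3.14, 3.14, 3.14].

### API

Orientations are given as a rotation vector (axis times angle).
In Python, from station import readout, eyes, workorder gives the robot as it stands.
- The arm moves only by the tool servo_tool, never from a script. Its argument "rows" is one flat list of numbers, 6 for each row, row after row: the shift along the tool's x, y, z in mm, then the turn, a rotation vector about the tool's x, y, z in degrees. A call has 1 to 12 rows; each row is the pose to reach, as a shift and turn from the pose commanded when the call began, along the tool's axes at that moment; what a row does not reach only later rows make up. A row lasts 1/8 s, in which the tool goes at most 62.5 mm and 10.7 degrees, less where a joint would pass 70% of its speed; a pose out of reach is approached as far as the arm can. A call with a gripper value outside its range is refused whole. "grip" is the finger opening in mm, from 0 to 94, set as the call begins (left out, the last holds). The fingers move at their own pace and stop on an object; "squeeze" is the grip in N (left out, the last holds). Time passes only in rows, so rows that repeat a pose let the fingers close. It gives the time, the measured TCP pose, the force and the opening at its end, in the units of the state.
- readout.read_state(): the state, without advancing time (a new reading comes with each control period).
- eyes.snapshot(name): name is "scene" or "side" or "wrist"; returns a dict with "color" (420x560x3 uint8, red, green, blue), "fovy" (degrees; the focal length in pixels is half the picture's height over the tangent of half this angle, whatever the lens; pixels are square), "cx", "cy" (the principal point, pixels), "R" (3x3) and "t" (3): a world point X has camera coordinates R X + t. Camera axes: x right, y down, z forward; pixel columns grow to the right and rows downward; lengths in m; the calibration is good to about 2 mm. A picture is of the moment at which its call begins. There is no depth.
- workorder.close_job(): hands the job in, once; it reports no verdict.
The state is a dict: "clock": time; "joint_pos": joint angles; "qvel": joint speeds; "joint_torque": joint torques, N m; "eef_pos": TCP position; "tcp_rot": TCP orientation; "contact_force": force on the tool from outside, world axes, zero at the start; "torque": the same for the moment, N m; "width": finger opening in m.
Only numpy, scipy, OpenCV 4.12 (cv2) and the standard library are available. Lean on these libraries where they do the work, as an engineer would, in place of code of your own. Each camera call takes 0.05 s, during which the arm holds its last target.

### The job

Season the batch: take the slim steel caddy from the chopping board, tip its mouth down over the clear bowl on the scale just far enough that the flap swings open and cubes slide out, and stop at three stock cubes in the bowl (one more or one fewer does no harm); the other cubes must stay in the caddy. Then stand the caddy back level on the chopping board with its flap shut, leaving the bowl where it stands on the scale and the salt jar, mincer plate and pusher undisturbed.

Things in the scene. Friction and masses are not known exactly. Their poses are not given: they have to be found in the camera images.
- caddy: Slim stainless caddy lying level on the chopping board: 180 long (its x) x 34 wide (y) x 40 high (z), 0.16 to 0.26 kg empty, walls and floor 2.5 thick, sight slot 19 wide along its roof. Origin: centre of its underside; z up. The whole end at its -x is the mouth; the other end is closed. Held by its two long flat sides. Six stock cubes lie flat in it in single file.
- mouth (a point): Middle of the pouring lip: the front edge of the caddy's floor, at (-90, 0, 2.5) mm in the caddy's frame.
- flap (a joint): The caddy's flap: a loose polished plate 34 x 36, 12 g, hinged along y at (-83.5, 0, 38) mm in the caddy's frame, over the mouth, which is raked so that the flap leans on it 12 degrees out of plumb. 0 rad = shut, grows to 1.75 as it swings outward and up. No spring or catch: it falls shut when the caddy is level and hangs or is pushed open when the caddy is tipped mouth down.
- cube1: Stock cube, compressed, dull tan, 26 x 26 x 18 high, 12 g; origin at the centre of its underside. Number 1 lies next to the flap. The row starts to slide on the caddy's floor at a tip (mouth end down) that is not known beforehand, somewhere from 25 to 45 degrees, speeds up within tenths of a second beyond it, and stops when the caddy is tipped back some 10 degrees.
- cube2: Stock cube, compressed, dull tan, 26 x 26 x 18 high, 12 g; origin at the centre of its underside. Number 2 lies behind number 1 in the caddy. A cube left lying in the mouth holds the flap open; tipped the other way (mouth end up) past the same angle, the row slides home.
- cube3: Stock cube, compressed, dull tan, 26 x 26 x 18 high, 12 g; origin at the centre of its underside. Number 3 lies behind number 2 in the caddy.
- cube4: Stock cube, compressed, dull tan, 26 x 26 x 18 high, 12 g; origin at the centre of its underside. Number 4 lies behind number 3 in the caddy.
- cube5: Stock cube, compressed, dull tan, 26 x 26 x 18 high, 12 g; origin at the centre of its underside. Number 5 lies behind number 4 in the caddy.
- cube6: Stock cube, compressed, dull tan, 26 x 26 x 18 high, 12 g; origin at the centre of its underside. Number 6 lies behind number 5 in the caddy, against the closed end.
- bowl: Clear plastic mixing bowl, loose, 0.3 kg, 217 across the rim, 80 high, floor 144 across and 4 thick, wall 3; standing on the scale's platform. Origin: centre of its underside, which is 46 above the table.
- scale: Grey portion scale, fixed, 250 (x) x 205 (y) x 46 high, console with display at its -x end, steel platform; the bowl stands at (35, 0) mm in its frame. Origin: centre of its underside on the table.
- board: White plastic chopping board, fixed, 320 (x) x 220 (y) x 15 high. Origin: centre of its underside on the table.
- jar: Bystander: white salt jar with steel cap, 56 across, 100 high, loose. Origin: centre of its underside.
- plate: Bystander: steel mincer plate, a perforated disc 62 across and 8 thick, loose, lying flat. Origin: centre of its underside.
- pusher: Bystander: black plastic mincer pusher lying on the table, 173 long (along its x), 56 across at its collar, loose. Origin: on the table below its middle.
There are look-alikes about, which are no part of the job. What is meant by the caddy is not blue, brown or pink, and is the larger of those in its own colour.

How it is judged:
On the way, in this order (a step that is already met when the one before it is completed fails the run):
1. the caddy is tipped over the bowl with its flap open (value of joint flap above 0.2 rad and horizontal distance between mouth and bowl below 0.1 m and z of mouth in the frame of bowl above 0.05 m and angle between caddy's own z axis and vertical above 0.3 rad), for 0.05 s.
2. the two front cubes lie in the bowl (horizontal distance between each of cube1, cube2 and bowl below 0.1 m and z of cube1 in the frame of bowl between 0 and 0.075 m and z of cube2 in the frame of bowl between 0 and 0.075 m and linear speed of each of cube1, cube2 below 0.1 m/s), for 0.1 s.
At the end, for the whole second after the job is handed in: Two, three or four cubes (numbers 1 and 2, perhaps 3, perhaps 4) lie in the bowl and all the others in the caddy; the caddy stands level (within 3 degrees) on the chopping board, its middle at least 2 cm inside the board's edges, flap shut, everything at rest (horizontal distance between each of cube1, cube2 and bowl below 0.1 m and z of cube1 in the frame of bowl between 0 and 0.075 m and z of cube2 in the frame of bowl between 0 and 0.075 m and ((horizontal distance between cube3 and bowl below 0.1 m and z of cube3 in the frame of bowl between 0 and 0.075 m) or (x of cube3 in the frame of caddy between -0.083 and 0.09 m and y of cube3 in the frame of caddy between -0.018 and 0.018 m and z of cube3 in the frame of caddy between -0.003 and 0.035 m)) and ((horizontal distance between cube4 and bowl below 0.1 m and z of cube4 in the frame of bowl between 0 and 0.075 m) or (x of cube4 in the frame of caddy between -0.083 and 0.09 m and y of cube4 in the frame of caddy between -0.018 and 0.018 m and z of cube4 in the frame of caddy between -0.003 and 0.035 m)) and x of cube5 in the frame of caddy between -0.083 and 0.09 m and y of cube5 in the frame of caddy between -0.018 and 0.018 m and z of cube5 in the frame of caddy between -0.003 and 0.035 m and x of cube6 in the frame of caddy between -0.083 and 0.09 m and y of cube6 in the frame of caddy between -0.018 and 0.018 m and z of cube6 in the frame of caddy between -0.003 and 0.035 m and x of caddy in the frame of board between -0.14 and 0.14 m and y of caddy in the frame of board between -0.09 and 0.09 m and z of caddy in the frame of board between 0.011 and 0.019 m and angle between caddy's own z axis and vertical below 0.06 rad and value of joint flap below 0.15 rad and linear speed of caddy below 0.02 m/s and linear speed of each of cube1, cube2, cube3, cube4, cube5, cube6 below 0.03 m/s); the robot touches nothing.
It fails at once if the bowl is shifted on the scale by over 2 cm or tipped over 15 degrees (distance of bowl from where it was at the start of the episode above 0.02 m or angle between bowl's own z axis and vertical above 0.26 rad).
It fails at once if a bystander (jar, mincer plate, pusher) is moved by over 2 cm (distance of any of jar, plate, pusher from where it was at the start of the episode above 0.02 m).
It also fails if it takes over 72 s, if anything falls off the work surface, if the arm or the gripper's body presses on something with over 40 N, if the wrist force passes 120 N, or if a joint passes its speed limit or range.

## Working session

There is one attempt and no reset: what is moved stays moved. The work goes in short steps, Python scripts to look and compute and a tool call to move; the robot and the scene stay as the last step left them, time stands still between calls to the robot, and variables do not carry over. Pictures are saved under pics/ and viewed, and the job is handed in when it is done.

Besides the shell and the picture viewer there is one more tool, called after "Emit:" in YAML: its name, and indented under it one key for each argument. servo_tool: Moves the arm, as the interface text tells. Its arguments: {"type":"object","properties":{"rows":{"type":"array","items":{"type":"number"}},"grip":{"type":"number"},"squeeze":{"type":"number"}},"required":["rows"]}

```bash
ls; mkdir -p pics; python3 - <<'E'
from station import readout, eyes
import cv2
for n in ["scene","side","wrist"]:
    s=eyes.snapshot(n); cv2.imwrite(f"pics/{n}0.png",s["color"][:,:,::-1]); print(n,s["fovy"],s["cx"],s["cy"],s["R"],s["t"])
print(readout.read_state())
E
```

```text
pics
scene 51.961160911178254 278.02938201520806 213.78796214612262 [[ 0.07978617  0.99666586  0.01706859]
 [ 0.81901999 -0.0557855  -0.57104661]
 [-0.56819048  0.05954114 -0.82074017]] [ 0.12201803 -0.36323569  1.64045738]
side 42.74377129211919 284.07458305478957 206.82039667933591 [[ 0.6774328  -0.73557628 -0.00351232]
 [-0.56442676 -0.51673794 -0.64374244]
 [ 0.47170672  0.43807469 -0.76523417]] [-0.46255315  0.25327795  1.42520847]
wrist 70.49320342863847 280.9838566225985 208.04948181616464 [[ 0.42920064 -0.90320795 -0.00148379]
 [-0.86430899 -0.41119184  0.28963986]
 [-0.26221515 -0.12303116 -0.95713455]] [-0.65012689 -0.02938564  0.39320612]
{'clock': 0.15, 'joint_pos': array([-1.30110475e+00,  2.45651214e-01,  1.55870823e+00, -1.36078052e-05,
        1.33868538e+00, -1.74093147e-01]), 'qvel': array([-0.00079286, -0.00298173, -0.00218924,  0.001796  , -0.00171877,
       -0.00055534]), 'joint_torque': array([ 1.60577599e-05, -4.16266394e+01, -3.14981568e+01,  6.85285195e-02,
        3.16147122e-02, -8.61847502e-05]), 'eef_pos': array([ 0.27896899, -0.58659458,  0.2046139 ]), 'tcp_rot': array([-3.06315397e+00, -6.91074817e-01,  1.29706228e-04]), 'contact_force': array([-0.85490092,  0.13250688, -0.39921689]), 'torque': array([ 0.03549501,  0.03632218, -0.02209042]), 'width': 0.09371404862357868}
```

View pics/scene0.png

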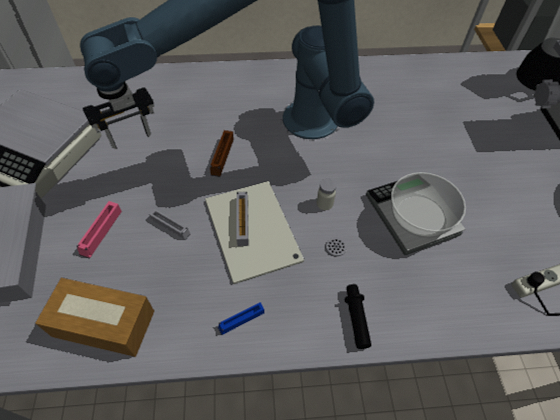

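View pics/side0.png

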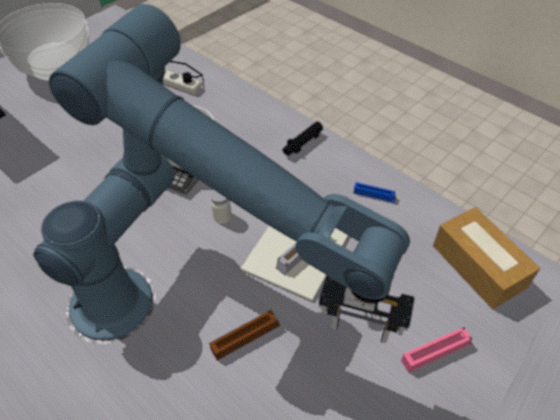

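View pics/wrist0.png

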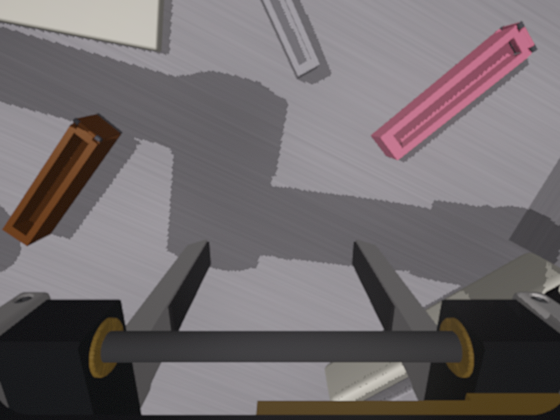

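Candidates in the scene view are brown (222,152), pink (100,228), small steel on the table (168,224), blue (241,318) and steel on the board with tan cubes in its slot (242,218). By the description I choose the one on the board and check it in a crop.

```bash
cat > h.py <<'E'
import numpy as np, cv2
from scipy.spatial.transform import Rotation as Rot
from station import readout, eyes
def K(s):
    f=s["color"].shape[0]/2/np.tan(np.radians(s["fovy"])/2); return f
def ray(s,u,v,z):
    f=K(s); R=np.array(s["R"]);t=np.array(s["t"])
    d=R.T@np.array([(u-s["cx"])/f,(v-s["cy"])/f,1]); c=-R.T@t
    return c+d*(z-c[2])/d[2]
def proj(s,X):
    p=np.array(s["R"])@np.array(X)+s["t"]; f=K(s)
    return np.array([s["cx"]+f*p[0]/p[2], s["cy"]+f*p[1]/p[2]])
def crop(s,x0,y0,w,h,k,name,pts=()):
    im=np.ascontiguousarray(s["color"][y0:y0+h,x0:x0+w,::-1]); im=cv2.resize(im,None,fx=k,fy=k,interpolation=cv2.INTER_CUBIC)
    for (u,v) in pts: cv2.circle(im,(int((u-x0+.5)*k),int((v-y0+.5)*k)),3,(0,0,255),1)
    cv2.imwrite("pics/"+name,im)
E
python3 - <<'E'
from h import *
s=eyes.snapshot("scene"); crop(s,200,175,110,110,5,"c1.png"); crop(s,355,160,120,100,6,"c2.png")
E
```

```text
(no output)
```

View pics/c1.png

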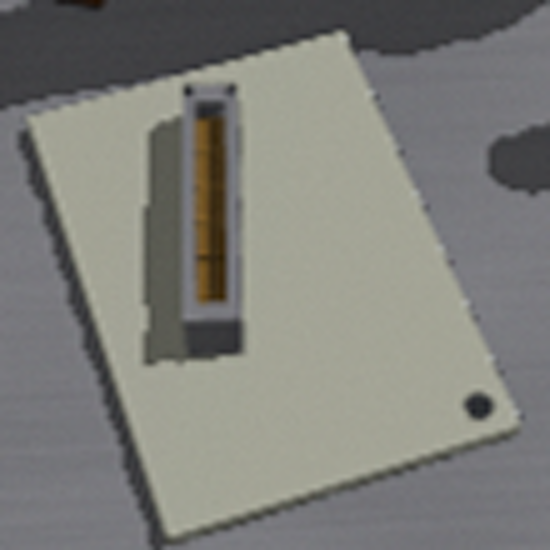

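View pics/c2.png

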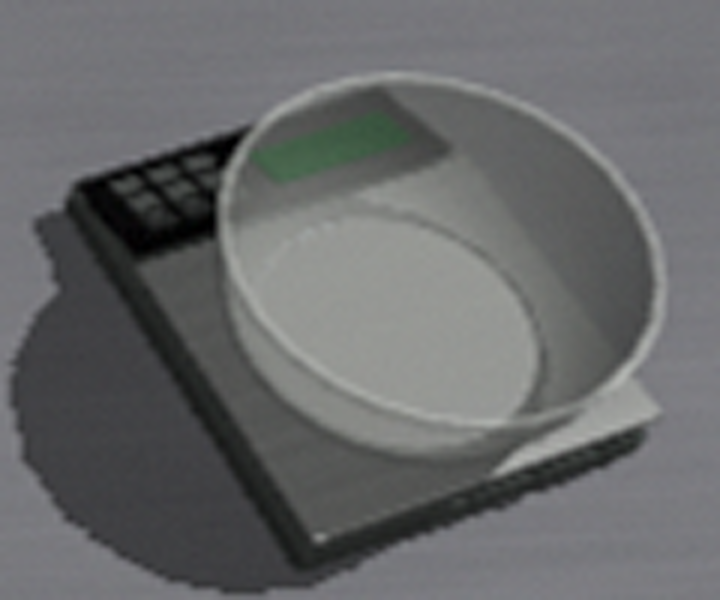

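```bash
python3 - <<'E'
from h import *
S={n:eyes.snapshot(n) for n in ["scene","side","wrist"]}
for n,s in S.items(): print(n,"cam",(-np.array(s["R"]).T@s["t"]).round(3),"fwd",np.array(s["R"])[2].round(2))
s=S["scene"]
c1=lambda a,b:(200+a/5-.5,175+b/5-.5)
c2=lambda a,b:(355+a/6-.5,160+b/6-.5)
print("board",[ray(s,*c1(a,b),.015).round(3) for a,b in [(28,118),(347,32),(520,430),(168,540)]])
print("caddytop",[ray(s,*c1(a,b),.055).round(3) for a,b in [(183,85),(239,85),(244,320),(187,322)]])
rim=np.array([ray(s,*c2(a,b),.126)[:2] for a,b in [(220,240),(290,110),(390,76),(520,100),(620,190),(662,280),(640,365),(500,422),(400,400),(300,340)]])
A=np.c_[2*rim,np.ones(len(rim))];x=np.linalg.lstsq(A,(rim**2).sum(1),rcond=None)[0];print("bowl",x[:2],np.sqrt(x[2]+x[0]**2+x[1]**2))
print("scale",[ray(s,*c2(a,b),.046).round(3) for a,b in [(72,190),(310,545),(660,412)]])
print("jar",ray(s,327,187,.1),"plate",ray(s,335,247,.008),"pusher",ray(s,352,290,.03),ray(s,365,342,.03))
print("small steel",ray(s,150,215,.03),ray(s,187,234,.03))
print(Rot.from_rotvec(readout.read_state()["tcp_rot"]).as_matrix().round(3))
b=[x[0],x[1],.1]
for n in S: print(n,"bowl px",proj(S[n],b))
E
```

```text
scene cam [ 1.22  -0.24   1.137] fwd [-0.57  0.06 -0.82]
side cam [-0.216 -0.834  1.252] fwd [ 0.47  0.44 -0.77]
wrist cam [ 0.357 -0.551  0.384] fwd [-0.26 -0.12 -0.96]
board [array([ 0.365, -0.389,  0.015]), array([ 0.307, -0.178,  0.015]), array([ 0.616, -0.097,  0.015]), array([ 0.672, -0.305,  0.015])]
caddytop [array([ 0.376, -0.287,  0.055]), array([ 0.379, -0.251,  0.055]), array([ 0.553, -0.255,  0.055]), array([ 0.552, -0.289,  0.055])]
bowl [0.49899881 0.27988943] 0.10483546020979521
scale [array([0.396, 0.131, 0.046]), array([0.62 , 0.204, 0.046]), array([0.556, 0.401, 0.046])]
jar [ 0.41233071 -0.00621751  0.1       ] plate [0.5725968  0.00521178 0.008     ] pusher [0.72634935 0.02639439 0.03      ] [0.87404946 0.03413403 0.03      ]
small steel [ 0.43112538 -0.55622577  0.03      ] [ 0.50896947 -0.43931461  0.03      ]
[[ 0.903  0.429 -0.   ]
 [ 0.429 -0.903  0.   ]
 [ 0.    -0.    -1.   ]]
scene bowl px [425.6738353  204.69090258]
side bowl px [180.07787608 132.18275285]
wrist bowl px [-1271.20032738 -1023.16487025]
```

The only steel caddy on the board, with cubes in its slot, is at pixels (237–249, 192–239). Its hinge pins and the dark gap are at the robot-side end, so the mouth points to -x. I'll move above it with the wrist camera on the mouth side.

Emit:
servo_tool:
  rows: [60,-40,0,0,0,-10,120,-80,0,0,0,-20,170,-120,0,0,0,-30,220,-160,0,0,0,-40,260,-190,0,0,0,-50,295,-211,0,0,0,-60,295,-211,0,0,0,-70,295,-211,0,0,0,-80,295,-211,0,0,0,-90,295,-211,0,0,0,-100,295,-211,0,0,0,-110,295,-211,0,0,0,-120]
  grip: 70

```text
clock: 1.85
eef_pos: [0.4549, -0.2698, 0.2055]
tcp_rot: [0.925, 3.002, -0.0]
contact_force: [0.2, 0.1, 0.8]
width: 0.0697
```

Emit:
servo_tool:
  rows: [0,0,0,0,0,-10,0,0,0,0,0,-20,0,0,0,0,0,-30,0,0,0,0,0,-33.5,0,0,0,0,0,-33.5,0,0,0,0,0,-33.5]

```text
clock: 2.6
eef_pos: [0.4549, -0.2698, 0.2055]
tcp_rot: [0.031, 3.141, -0.0]
contact_force: [-0.7, -0.2, 0.0]
width: 0.0703
```

```bash
python3 - <<'E'
from h import *
for n in ["wrist"]:
    s=eyes.snapshot(n); cv2.imwrite(f"pics/{n}1.png",s["color"][:,:,::-1])
st=readout.read_state();print(st["clock"],st["joint_pos"].round(2),st["eef_pos"],Rot.from_rotvec(st["tcp_rot"]).as_matrix().round(3))
E
```

```text
2.65 [-0.75 -0.04  1.87  0.    1.32 -2.3 ] [ 0.45492563 -0.26982021  0.20549363] [[-1.     0.019  0.   ]
 [ 0.019  1.    -0.   ]
 [-0.    -0.    -1.   ]]
```

View pics/wrist1.png

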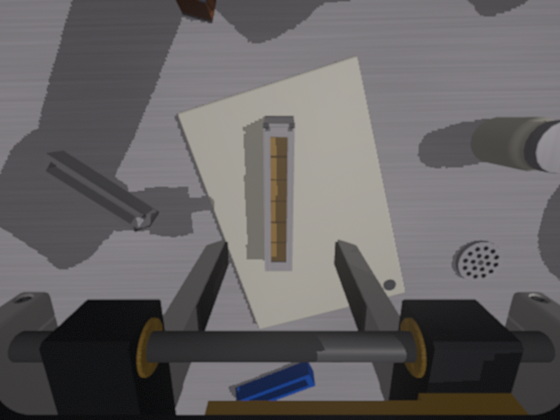

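The wrist view confirms it: flap and hinge at the top end (278,122), which points toward the base, and six cubes in the slot from row 137 to 263. I'll refine the position from this view.

```bash
python3 - <<'E'
from h import *
s=eyes.snapshot("wrist"); crop(s,230,90,100,195,3,"w1c.png")
for p in [(264.5,130),(293.5,130),(292,269.5),(264.5,270)]: print(p,ray(s,*p,.055).round(4))
g=cv2.cvtColor(s["color"],cv2.COLOR_RGB2GRAY)
for r in (150,200,250): print(r,g[r,255:302])
E
```

```text
(264.5, 130) [ 0.383  -0.2867  0.055 ]
(293.5, 130) [ 0.3836 -0.2556  0.055 ]
(292, 269.5) [ 0.5506 -0.2587  0.055 ]
(264.5, 270) [ 0.5506 -0.2927  0.055 ]
150 [112 112 112 112 112 112 111 114 122 128 130 132 132 131 127 120 110 108
 109 111 109  97  81  79  79  80  81  80  79  79  78  83 102 123 131 133
 132 130 134 151 163 164 164 164 164 164 164]
200 [110 111 110 111 111 110 110 111 116 125 129 131 130 130 128 114  97  93
  93  93  84  72  71  72  72  72  72  72  72  71  75  93 117 128 131 131
 129 133 149 161 163 163 164 163 163 164 163]
250 [110 110 109 110 110 110 110 110 111 120 130 130 130 130 131 122 110 106
 106 107 106  95  80  76  77  77  78  78  77  76  84 113 131 132 130 130
 134 146 158 162 162 162 161 161 161 161 161]
```

View pics/w1c.png

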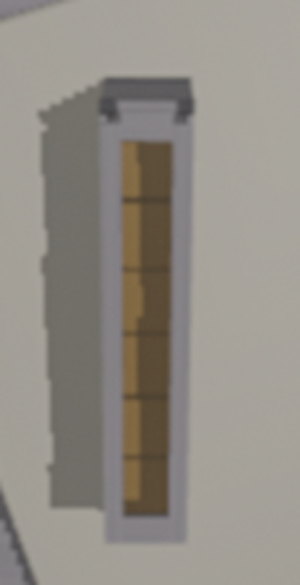

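```bash
python3 - <<'E'
from h import *
s=eyes.snapshot("wrist")
for r,a,b in [(150,263,293.3),(200,263.4,292.7),(250,264,291.7)]:
    p=ray(s,a,r,.055);q=ray(s,b,r,.055);print(((p+q)/2).round(4),np.linalg.norm(p-q).round(4))
print(ray(s,278,270,.055))
E
```

```text
[ 0.4044 -0.2726  0.055 ] 0.0332
[ 0.4612 -0.2739  0.055 ] 0.0337
[ 0.5239 -0.2756  0.055 ] 0.0336
[ 0.550933   -0.27600656  0.055     ]
```

Emit:
servo_tool:
  rows: [-15,-4,40,0,0,0.3,-15,-4,80,0,0,0.3,-15,-4,120,0,0,0.3,-15,-4,150,0,0,0.3,-15,-4,170,0,0,0.3,-15,-4,184,0,0,0.3,-15,-4,184,0,0,0.3]

```text
clock: 3.62
eef_pos: [0.4694, -0.2737, 0.0207]
tcp_rot: [-0.038, -3.14, -0.002]
contact_force: [-0.9, -0.3, 1.2]
width: 0.0698
```

```bash
python3 - <<'E'
from h import *
s=eyes.snapshot("wrist"); cv2.imwrite(f"pics/wrist2.png",s["color"][:,:,::-1])
st=readout.read_state();print(st["clock"],st["joint_pos"].round(2),st["eef_pos"],st["contact_force"])
E
```

```text
3.675 [-0.74  0.25  1.93  0.    0.96 -2.28] [ 0.46997221 -0.27420912  0.02161884] [ 0.75647127 -0.49211158 -0.01878358]
```

View pics/wrist2.png

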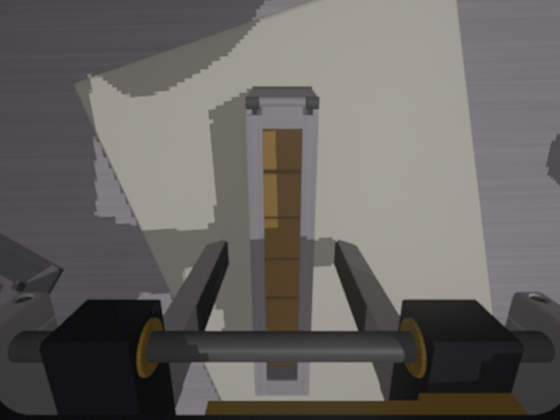

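The caddy lies centred between the fingers: the mouth and flap are at (282,97) and the slot with cubes is visible down to row 365. Closing the grip.

Emit:
servo_tool:
  rows: [0,0,0,0,0,0,0,0,0,0,0,0,0,0,0,0,0,0,0,0,0,0,0,0,0,0,0,0,0,0,0,0,0,0,0,0]
  grip: 25
  squeeze: 45

```text
clock: 4.42
eef_pos: [0.4699, -0.2738, 0.0217]
tcp_rot: [-0.038, -3.141, -0.001]
contact_force: [-0.2, 2.2, 3.7]
width: 0.0339
```

```bash
python3 - <<'E'
from h import *
st=readout.read_state();print(st["clock"],st["joint_pos"].round(3),st["eef_pos"].round(4),st["tcp_rot"].round(4),st["contact_force"],st["width"])
E
```

```text
4.425 [-7.360e-01  2.470e-01  1.930e+00  1.000e-03  9.640e-01 -2.283e+00] [ 0.4699 -0.2738  0.0217] [-3.7800e-02 -3.1414e+00 -9.0000e-04] [-0.24535977  2.20295265  3.71688168] 0.0339019181628693
```

Emit:
servo_tool:
  rows: [0,0,-5,0,0,0,0,0,-20,0,0,0,0,0,-50,0,0,0,0,0,-90,0,0,0,0,0,-130,0,0,0,0,0,-170,0,0,0,0,0,-205,0,0,0,0,0,-230,0,0,0,0,0,-240,0,0,0,0,0,-240,0,0,0]

```text
clock: 5.68
eef_pos: [0.4698, -0.2742, 0.2617]
tcp_rot: [0.038, 3.141, -0.001]
contact_force: [0.2, -0.2, -3.3]
width: 0.0335
```

Emit:
servo_tool:
  rows: [-3,15,0,0,0,-1,-10,45,0,0,0,-2,-20,90,0,0,0,-4,-33,145,0,0,0,-6,-46,205,0,0,0,-8,-60,265,0,0,0,-9,-73,325,0,0,0,-11,-87,385,0,0,0,-12,-100,440,0,0,0,-14,-111,490,0,0,0,-15,-120,530,0,0,0,-16,-127,560,0,0,0,-16.4]

```text
clock: 7.18
eef_pos: [0.6089, 0.2853, 0.2593]
tcp_rot: [0.415, -3.111, 0.0]
contact_force: [0.7, 0.5, -2.7]
width: 0.0339
```

```bash
python3 - <<'E'
from h import *
s=eyes.snapshot("wrist"); cv2.imwrite(f"pics/wrist3.png",s["color"][:,:,::-1])
s=eyes.snapshot("scene"); cv2.imwrite(f"pics/scene3.png",s["color"][:,:,::-1])
st=readout.read_state();print(st["clock"],st["joint_pos"].round(3),st["eef_pos"].round(4),Rot.from_rotvec(st["tcp_rot"]).as_matrix().round(3),st["contact_force"],st["width"])
E
```

```text
7.275 [ 2.710e-01  2.620e-01  1.440e+00  1.000e-03  1.443e+00 -1.567e+00] [0.6088 0.2861 0.2592] [[-0.965 -0.264 -0.003]
 [-0.264  0.965  0.   ]
 [ 0.003  0.001 -1.   ]] [-0.95303493 -1.47111489 -2.71038999] 0.033599877109020404
```

View pics/wrist3.png

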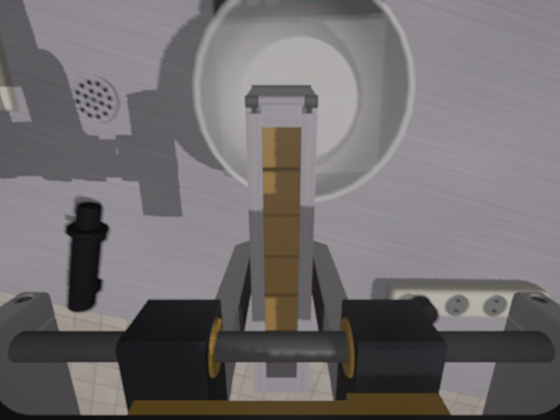

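View pics/scene3.png

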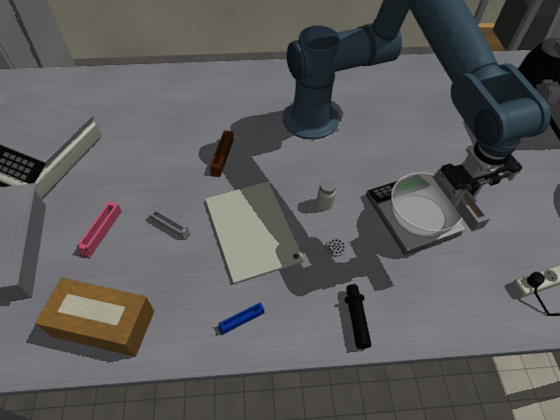

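The wrist view shows the caddy held straight, the mouth at (282,97) and the bowl rim under it from column 195 to 413. Now the bowl centre from this view.

```bash
python3 - <<'E'
from h import *
s=eyes.snapshot("wrist")
rim=np.array([ray(s,*p,.126)[:2] for p in [(194,88),(201,45),(218,8),(388,15),(408,55),(413,100),(398,145),(368,180),(212,145),(235,178)]])
A=np.c_[2*rim,np.ones(len(rim))];x=np.linalg.lstsq(A,(rim**2).sum(1),rcond=None)[0];print("bowl",x[:2],np.sqrt(x[2]+x[0]**2+x[1]**2)); b=x[:2]
st=readout.read_state();R=Rot.from_rotvec(st["tcp_rot"]);p=st["eef_pos"]
L=np.array([.098,0,.0042])
print("lip now",p+R.apply(L), proj(s,p+R.apply(L)))
d=R.as_matrix()[:2,0];d/=np.linalg.norm(d)
for th in (20,):
  Rt=R*Rot.from_euler('y',-th,degrees=True)
  # exact heading level ref
  lip=np.r_[b-.03*d,.132]
  tcp=lip-Rt.apply(L)
  print(th,tcp,"shift mm",(R.inv().apply(tcp-p)*1e3).round(1))
Lm=L*1e3
for dl in (-25,-20,-15,-10,-5,1,2,3,4,5,10): print(dl,(Lm-Rot.from_euler('y',-dl,degrees=True).apply(Lm)).round(1))
E
```

```text
bowl [0.5030156  0.27926243] 0.10757101169555679
lip now [0.51427877 0.25865602 0.25551222] [279.82574339  92.1283846 ]
20 [0.61956946 0.31093647 0.16915445] shift mm [-17.6  22.8  90.2]
-25 [ 7.4  0.  41.8]
-20 [ 4.5  0.  33.8]
-15 [ 2.3  0.  25.5]
-10 [ 0.8  0.  17.1]
-5 [0.  0.  8.6]
1 [ 0.1  0.  -1.7]
2 [ 0.2  0.  -3.4]
3 [ 0.4  0.  -5.1]
4 [ 0.5  0.  -6.8]
5 [ 0.7  0.  -8.5]
10 [  2.2   0.  -17. ]
```

Emit:
servo_tool:
  rows: [-2,5,5,0,-2,0,-6,10,18,0,-6,0,-10,16,36,0,-10,0,-14,20,54,0,-14,0,-16,23,70,0,-17,0,-17,23,82,0,-19,0,-18,23,90,0,-20,0,-18,23,90,0,-20,0,-18,23,90,0,-20,0]

```text
clock: 8.45
eef_pos: [0.6222, 0.3095, 0.1723]
tcp_rot: [-0.365, 2.77, 0.064]
contact_force: [0.3, 0.4, -3.1]
width: 0.034
```

```bash
cat > look.py <<'E'
import sys
from h import *
n=sys.argv[1]
s=eyes.snapshot("wrist"); im=s["color"][0:400,130:450,::-1]
st=readout.read_state();R=Rot.from_rotvec(st["tcp_rot"]).as_matrix()
cv2.imwrite(f"pics/{n}.png",cv2.resize(np.ascontiguousarray(im),None,fx=1.4,fy=1.4))
print("t",st["clock"],"q",st["joint_pos"].round(2),"tcp",st["eef_pos"].round(4),"tilt",np.degrees(np.arccos(-R[2,2])).round(2),"lip",(st["eef_pos"]+R@[.098,0,.0042]).round(3),"F",st["contact_force"].round(1))
E
python3 look.py a0
```

```text
t 8.5 q [ 0.3   0.18  1.73 -0.02  0.88 -1.52] tcp [0.6223 0.3096 0.1725] tilt 20.07 lip [0.535 0.286 0.135] F [-1.   0.1 -2.4]
```

View pics/a0.png

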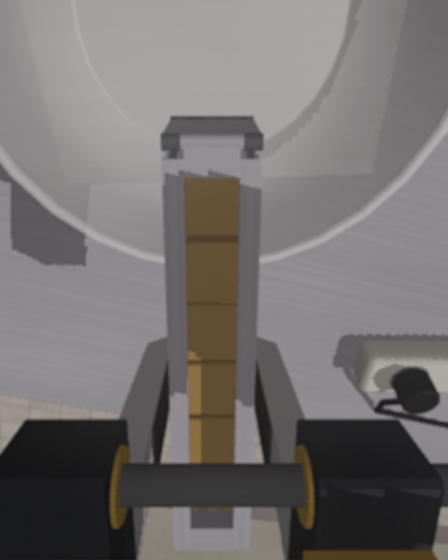

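```bash
cat >> look.py <<'E'
from scipy.signal import find_peaks
g=cv2.cvtColor(s["color"],cv2.COLOR_RGB2GRAY).astype(float)[118:325,274:290].mean(1)
bg=np.array([np.median(g[max(0,i-6):i+7]) for i in range(len(g))])
pk=find_peaks(bg-g,height=4,distance=6)[0]
print("lines",pk+118,"pitch")
E
python3 look.py a1
```

```text
t 8.55 q [ 0.3   0.18  1.73 -0.02  0.88 -1.52] tcp [0.6223 0.3097 0.1725] tilt 20.07 lip [0.535 0.286 0.135] F [ 0.  -1.2 -3.3]
lines [170 216 258 297] pitch
```

Emit:
servo_tool:
  rows: [0,0,-3.5,0,-2,0,0,0,-7,0,-4,0,0,0,-7,0,-4,0]

```text
clock: 8.93
eef_pos: [0.6192, 0.309, 0.1786]
tcp_rot: [-0.357, 2.702, 0.076]
contact_force: [0.6, 0.1, -2.4]
width: 0.0334
```

```bash
python3 look.py a2
```

```text
t 8.975 q [ 0.31  0.14  1.78 -0.02  0.81 -1.51] tcp [0.6195 0.309  0.1786] tilt 24.01 lip [0.535 0.286 0.135] F [ 0.6  0.1 -3. ]
lines [169 216 257 296] pitch
```

Emit:
servo_tool:
  rows: [0,0,-1.7,0,-1,0,0,0,-1.7,0,-1,0]

```text
clock: 9.22
eef_pos: [0.6186, 0.3088, 0.1796]
tcp_rot: [-0.354, 2.685, 0.079]
contact_force: [-0.1, 0.4, -2.5]
width: 0.0337
```

```bash
python3 look.py a3
```

```text
t 9.275 q [ 0.31  0.13  1.79 -0.03  0.79 -1.51] tcp [0.6186 0.3088 0.1796] tilt 24.99 lip [0.535 0.286 0.134] F [-0.4  0.3 -3.1]
lines [169 216 257 296] pitch
```

Emit:
servo_tool:
  rows: [0,0,-1.7,0,-1,0,0,0,-1.7,0,-1,0]

```text
clock: 9.52
eef_pos: [0.6177, 0.3086, 0.181]
tcp_rot: [-0.352, 2.668, 0.081]
contact_force: [-0.4, -0.5, -3.1]
width: 0.0336
```

```bash
python3 look.py a4
```

```text
t 9.575 q [ 0.31  0.12  1.81 -0.03  0.77 -1.51] tcp [0.6178 0.3086 0.1811] tilt 25.99 lip [0.534 0.286 0.134] F [-0.1 -0.1 -2.5]
lines [168 215 257 296] pitch
```

Emit:
servo_tool:
  rows: [0,0,-1.7,0,-1,0,0,0,-1.7,0,-1,0]

```text
clock: 9.82
eef_pos: [0.6169, 0.3084, 0.1826]
tcp_rot: [-0.35, 2.65, 0.084]
contact_force: [-0.7, 0.7, -3.0]
width: 0.0337
```

```bash
python3 look.py a5
```

```text
t 9.875 q [ 0.31  0.1   1.82 -0.03  0.75 -1.51] tcp [0.6171 0.3084 0.1826] tilt 27.0 lip [0.535 0.286 0.134] F [ 0.1 -0.7 -2.1]
lines [169 215 257 296] pitch
```

Emit:
servo_tool:
  rows: [0,0,-1.7,0,-1,0,0,0,-1.7,0,-1,0]

```text
clock: 10.12
eef_pos: [0.6162, 0.3081, 0.184]
tcp_rot: [-0.347, 2.633, 0.087]
contact_force: [0.7, -0.5, -2.9]
width: 0.0333
```

```bash
python3 look.py a6
```

```text
t 10.175 q [ 0.31  0.09  1.83 -0.03  0.73 -1.51] tcp [0.6164 0.3082 0.1842] tilt 28.0 lip [0.535 0.286 0.134] F [ 0.2  0.6 -3. ]
lines [168 215 257 296] pitch
```

Emit:
servo_tool:
  rows: [0,0,-1.7,0,-1,0,0,0,-1.7,0,-1,0]

```text
clock: 10.42
eef_pos: [0.6154, 0.308, 0.1856]
tcp_rot: [-0.345, 2.616, 0.089]
contact_force: [-0.2, -0.8, -3.0]
width: 0.0338
```

```bash
python3 look.py a7
```

```text
t 10.475 q [ 0.31  0.08  1.85 -0.03  0.71 -1.5 ] tcp [0.6155 0.3079 0.1856] tilt 28.99 lip [0.535 0.286 0.134] F [ 0.4  0.4 -2.6]
lines [167 215 257 295] pitch
```

Emit:
servo_tool:
  rows: [0,0,-1.7,0,-1,0,0,0,-1.7,0,-1,0]

```text
clock: 10.72
eef_pos: [0.6146, 0.3077, 0.187]
tcp_rot: [-0.343, 2.599, 0.092]
contact_force: [0.3, 0.6, -3.1]
width: 0.034
```

```bash
python3 look.py a8
```

```text
t 10.775 q [ 0.31  0.07  1.86 -0.04  0.69 -1.5 ] tcp [0.6147 0.3078 0.1871] tilt 29.99 lip [0.535 0.286 0.134] F [ 0.  -0.6 -3. ]
lines [168 215 256 295] pitch
```

Emit:
servo_tool:
  rows: [0,0,-1.7,0,-1,0,0,0,-1.7,0,-1,0]

```text
clock: 11.02
eef_pos: [0.6138, 0.3075, 0.1885]
tcp_rot: [-0.341, 2.581, 0.094]
contact_force: [0.0, 0.3, -3.2]
width: 0.0335
```

```bash
python3 look.py a9
```

```text
t 11.075 q [ 0.31  0.06  1.87 -0.04  0.67 -1.5 ] tcp [0.6139 0.3075 0.1886] tilt 31.0 lip [0.535 0.286 0.135] F [-0.2 -0.5 -3.4]
lines [166 214 256 295] pitch
```

Emit:
servo_tool:
  rows: [0,0,-1.7,0,-1,0,0,0,-1.7,0,-1,0]

```text
clock: 11.32
eef_pos: [0.6129, 0.3073, 0.1899]
tcp_rot: [-0.338, 2.564, 0.097]
contact_force: [0.4, -0.2, -2.6]
width: 0.0337
```

```bash
python3 look.py a10
```

```text
t 11.375 q [ 0.31  0.05  1.88 -0.04  0.65 -1.5 ] tcp [0.6131 0.3073 0.19  ] tilt 32.0 lip [0.535 0.286 0.135] F [-0.6 -0.5 -2.3]
lines [167 214 256 295] pitch
```

Emit:
servo_tool:
  rows: [0,0,-1.7,0,-1,0,0,0,-1.7,0,-1,0]

```text
clock: 11.62
eef_pos: [0.6121, 0.307, 0.1913]
tcp_rot: [-0.336, 2.547, 0.1]
contact_force: [1.0, -0.9, -2.7]
width: 0.034
```

```bash
python3 look.py a11
```

```text
t 11.675 q [ 0.31  0.04  1.9  -0.04  0.63 -1.49] tcp [0.6122 0.3071 0.1915] tilt 33.0 lip [0.535 0.286 0.135] F [-0.4  0.1 -3.3]
lines [165 213 255 294] pitch
```

View pics/a11.png

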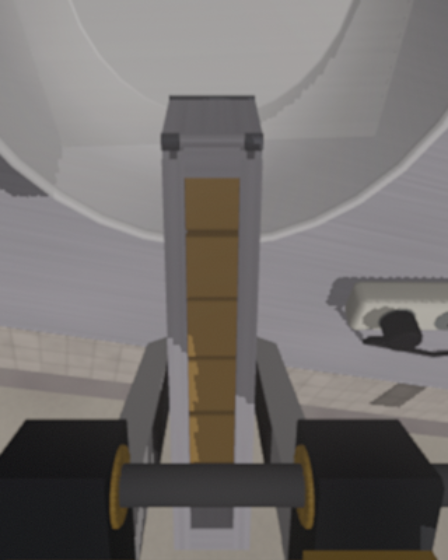

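The flap is hanging open (top edge at (212,97)), and all the cubes are still inside.

Emit:
servo_tool:
  rows: [0,0,-1.7,0,-1,0,0,0,-1.7,0,-1,0]

```text
clock: 11.92
eef_pos: [0.6112, 0.3068, 0.1927]
tcp_rot: [-0.334, 2.53, 0.102]
contact_force: [0.0, 0.4, -3.3]
width: 0.0338
```

```bash
python3 look.py a12
```

```text
t 11.975 q [ 0.31  0.03  1.91 -0.05  0.61 -1.49] tcp [0.6113 0.3068 0.1929] tilt 33.99 lip [0.535 0.286 0.135] F [-0.4 -0.2 -2.3]
lines [165 211 254 293] pitch
```

Emit:
servo_tool:
  rows: [0,0,-1.7,0,-1,0,0,0,-1.7,0,-1,0]

```text
clock: 12.22
eef_pos: [0.6103, 0.3065, 0.1942]
tcp_rot: [-0.331, 2.512, 0.104]
contact_force: [0.2, -0.3, -2.3]
width: 0.0336
```

```bash
python3 look.py a13
```

```text
t 12.275 q [ 0.31  0.02  1.92 -0.05  0.59 -1.49] tcp [0.6104 0.3066 0.1943] tilt 34.99 lip [0.535 0.286 0.135] F [-0.5 -0.2 -2.7]
lines [161 208 251 290] pitch
```

It has started moving, about 2 mm. I'll hold this tilt in single rows.

Emit:
servo_tool:
  rows: [0,0,0,0,0,0]

```text
clock: 12.4
eef_pos: [0.6106, 0.3066, 0.1944]
tcp_rot: [-0.331, 2.512, 0.105]
contact_force: [-0.1, 0.5, -2.8]
width: 0.0332
```

```bash
python3 look.py b1
```

```text
t 12.45 q [ 0.31  0.02  1.92 -0.05  0.59 -1.49] tcp [0.6106 0.3066 0.1944] tilt 35.0 lip [0.535 0.286 0.135] F [ 0.6 -0.  -2.4]
lines [158 205 248 287] pitch
```

Emit:
servo_tool:
  rows: [0,0,0,0,0,0]

```text
clock: 12.58
eef_pos: [0.6107, 0.3066, 0.1944]
tcp_rot: [-0.331, 2.512, 0.104]
contact_force: [0.5, 0.3, -2.9]
width: 0.0338
```

```bash
python3 look.py b2
```

```text
t 12.625 q [ 0.31  0.02  1.92 -0.05  0.59 -1.49] tcp [0.6106 0.3066 0.1944] tilt 35.0 lip [0.535 0.286 0.135] F [-0.5 -0.3 -2.9]
lines [158 205 248 287] pitch
```

Emit:
servo_tool:
  rows: [0,0,-0.9,0,-0.5,0]

```text
clock: 12.75
eef_pos: [0.6102, 0.3065, 0.1952]
tcp_rot: [-0.33, 2.503, 0.106]
contact_force: [-0.2, 0.1, -2.8]
width: 0.0338
```

```bash
python3 look.py b3
```

```text
t 12.8 q [ 0.31  0.02  1.93 -0.05  0.58 -1.49] tcp [0.6099 0.3065 0.195 ] tilt 35.52 lip [0.535 0.286 0.135] F [-0.1  0.2 -3.2]
lines [157 205 248 287] pitch
```

Emit:
servo_tool:
  rows: [0,0,-0.9,0,-0.5,0]

```text
clock: 12.92
eef_pos: [0.6096, 0.3064, 0.1959]
tcp_rot: [-0.329, 2.494, 0.107]
contact_force: [-0.8, 0.3, -2.6]
width: 0.0337
```

```bash
python3 look.py b4
```

```text
t 12.975 q [ 0.31  0.01  1.94 -0.05  0.57 -1.48] tcp [0.6094 0.3063 0.1957] tilt 36.02 lip [0.535 0.286 0.135] F [-0.5  0.8 -2.6]
lines [155 202 245 284 322] pitch
```

Emit:
servo_tool:
  rows: [0,0,0,0,0,0]

```text
clock: 13.1
eef_pos: [0.6095, 0.3063, 0.1958]
tcp_rot: [-0.329, 2.495, 0.107]
contact_force: [0.2, 0.3, -3.4]
width: 0.0337
```

```bash
python3 look.py b5
```

```text
t 13.15 q [ 0.31  0.01  1.94 -0.05  0.57 -1.48] tcp [0.6096 0.3063 0.1959] tilt 36.01 lip [0.535 0.286 0.135] F [-0.4 -0.3 -2.4]
lines [147 194 237 277 315] pitch
```

View pics/b5.png

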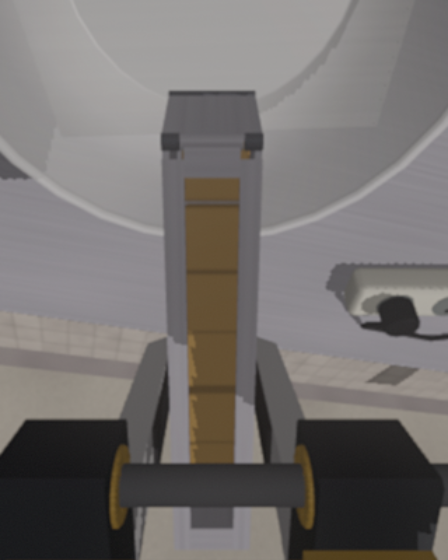

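Emit:
servo_tool:
  rows: [0,0,0,0,0,0]

```text
clock: 13.28
eef_pos: [0.6096, 0.3064, 0.1959]
tcp_rot: [-0.329, 2.495, 0.107]
contact_force: [-0.2, 0.5, -3.6]
width: 0.0336
```

```bash
python3 look.py b6
```

```text
t 13.325 q [ 0.31  0.01  1.93 -0.05  0.57 -1.48] tcp [0.6096 0.3064 0.1959] tilt 36.01 lip [0.535 0.286 0.135] F [-0.3  0.2 -4. ]
lines [132 179 222 264 304] pitch
```

View pics/b6.png

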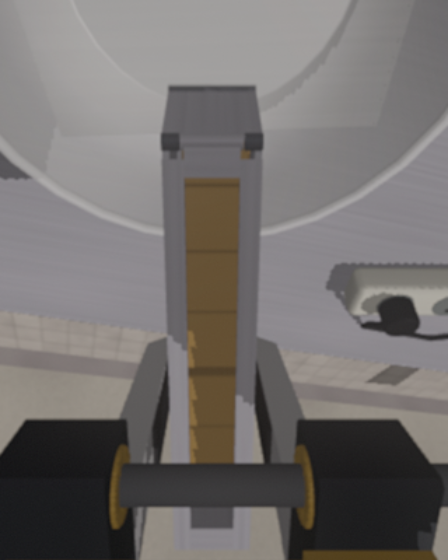

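Emit:
servo_tool:
  rows: [0,0,0,0,0,0]

```text
clock: 13.45
eef_pos: [0.6096, 0.3063, 0.1959]
tcp_rot: [-0.329, 2.495, 0.107]
contact_force: [0.5, 0.7, -3.3]
width: 0.0341
```

```bash
python3 look.py b7
```

```text
t 13.5 q [ 0.31  0.01  1.94 -0.05  0.57 -1.48] tcp [0.6096 0.3063 0.1958] tilt 36.0 lip [0.535 0.286 0.135] F [-0.2  0.2 -2.8]
lines [173 217 257 294] pitch
```

View pics/b7.png

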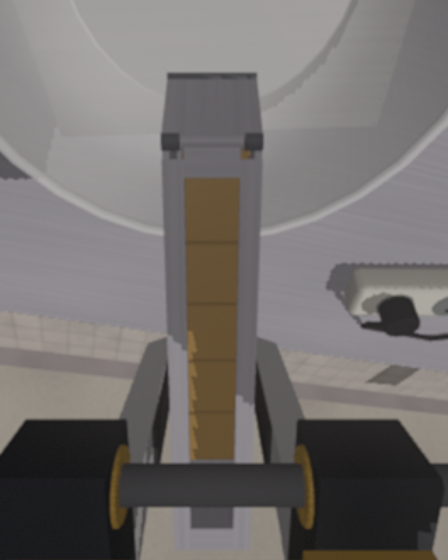

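Emit:
servo_tool:
  rows: [0,0,0,0,0,0]

```text
clock: 13.62
eef_pos: [0.6096, 0.3064, 0.1959]
tcp_rot: [-0.329, 2.495, 0.107]
contact_force: [1.1, 1.1, -2.9]
width: 0.0338
```

```bash
python3 look.py b8
```

```text
t 13.675 q [ 0.31  0.01  1.94 -0.05  0.57 -1.48] tcp [0.6096 0.3064 0.1958] tilt 36.0 lip [0.535 0.286 0.135] F [ 0.1 -0.3 -2.1]
lines [172 216 256 294] pitch
```

View pics/b8.png

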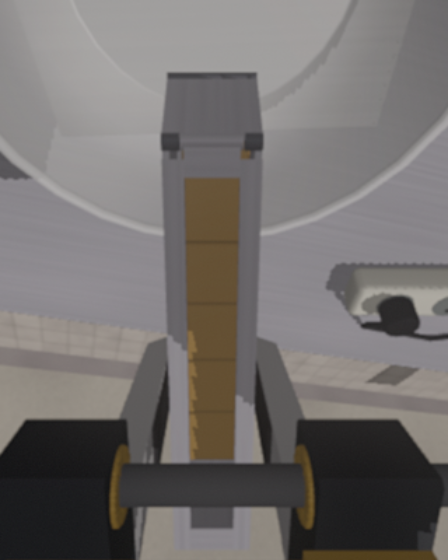

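The row has stopped against the flap. I'll tip a little further.

Emit:
servo_tool:
  rows: [0,0,-1.7,0,-1,0]

```text
clock: 13.8
eef_pos: [0.6089, 0.3061, 0.1975]
tcp_rot: [-0.327, 2.476, 0.11]
contact_force: [0.5, -0.6, -2.8]
width: 0.0336
```

```bash
python3 look.py b9
```

```text
t 13.85 q [ 0.31  0.    1.95 -0.06  0.54 -1.48] tcp [0.6083 0.306  0.197 ] tilt 37.05 lip [0.535 0.286 0.135] F [ 0.   1.1 -3.1]
lines [172 216 256 293] pitch
```

Emit:
servo_tool:
  rows: [0,0,-0.9,0,-0.5,0]

```text
clock: 13.98
eef_pos: [0.608, 0.3059, 0.1979]
tcp_rot: [-0.326, 2.469, 0.111]
contact_force: [0.0, 0.2, -2.9]
width: 0.0332
```

```bash
python3 look.py b10
```

```text
t 14.025 q [ 0.31 -0.    1.96 -0.06  0.54 -1.48] tcp [0.6078 0.3059 0.1978] tilt 37.52 lip [0.535 0.286 0.135] F [-1.1 -0.1 -3.6]
lines [167 211 252 289] pitch
```

Emit:
servo_tool:
  rows: [0,0,0,0,0,0]

```text
clock: 14.15
eef_pos: [0.608, 0.3059, 0.198]
tcp_rot: [-0.326, 2.469, 0.111]
contact_force: [0.0, -0.1, -2.3]
width: 0.0337
```

```bash
python3 look.py b11
```

```text
t 14.2 q [ 0.31 -0.    1.95 -0.06  0.54 -1.48] tcp [0.6081 0.3059 0.198 ] tilt 37.51 lip [0.535 0.286 0.135] F [-0.1  0.7 -3.2]
lines [163 207 248 286] pitch
```

View pics/b11.png

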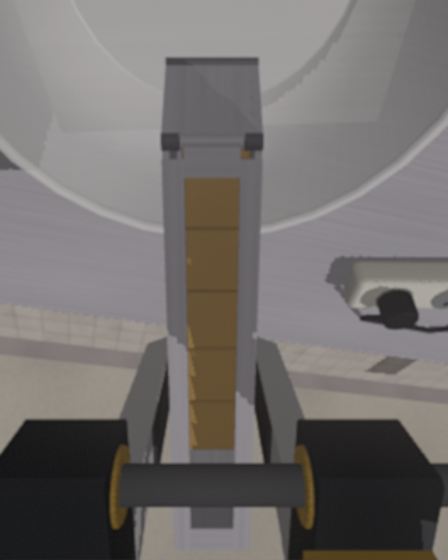

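Emit:
servo_tool:
  rows: [0,0,0,0,0,0]

```text
clock: 14.32
eef_pos: [0.6082, 0.306, 0.198]
tcp_rot: [-0.326, 2.469, 0.111]
contact_force: [0.7, -0.2, -2.9]
width: 0.0337
```

```bash
python3 look.py b12
```

```text
t 14.375 q [ 0.31 -0.    1.95 -0.06  0.54 -1.48] tcp [0.6082 0.306  0.198 ] tilt 37.51 lip [0.536 0.286 0.135] F [ 0.4 -0.5 -2.6]
lines [158 203 244 282] pitch
```

Emit:
servo_tool:
  rows: [0,0,-0.9,0,-0.5,0]

```text
clock: 14.5
eef_pos: [0.6078, 0.3058, 0.1989]
tcp_rot: [-0.324, 2.46, 0.112]
contact_force: [0.6, -1.0, -2.1]
width: 0.0333
```

```bash
python3 look.py b13
```

```text
t 14.55 q [ 0.31 -0.01  1.96 -0.06  0.53 -1.48] tcp [0.6074 0.3058 0.1986] tilt 38.03 lip [0.535 0.286 0.135] F [-0.6  0.1 -3.2]
lines [180 223 264] pitch
```

View pics/b13.png

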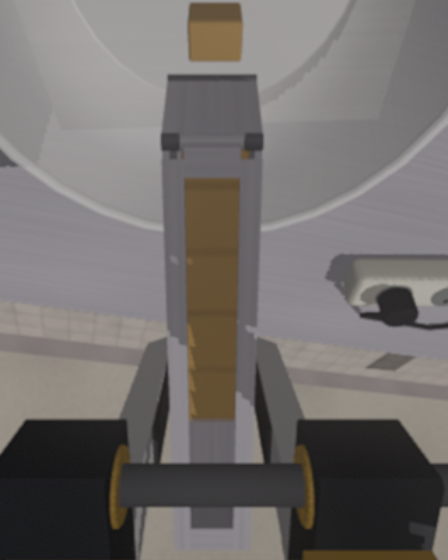

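Cube 1 is out, seen at (215,32) over the bowl. The row has moved about 46 mm, so I keep holding.

Emit:
servo_tool:
  rows: [0,0,0,0,0,0]

```text
clock: 14.68
eef_pos: [0.6075, 0.3058, 0.1986]
tcp_rot: [-0.325, 2.46, 0.112]
contact_force: [0.5, -0.2, -2.4]
width: 0.0338
```

```bash
python3 look.py b14
```

```text
t 14.725 q [ 0.31 -0.01  1.96 -0.06  0.53 -1.48] tcp [0.6076 0.3058 0.1987] tilt 38.01 lip [0.535 0.286 0.135] F [ 0.1 -0.3 -2.7]
lines [] pitch
```

View pics/b14.png

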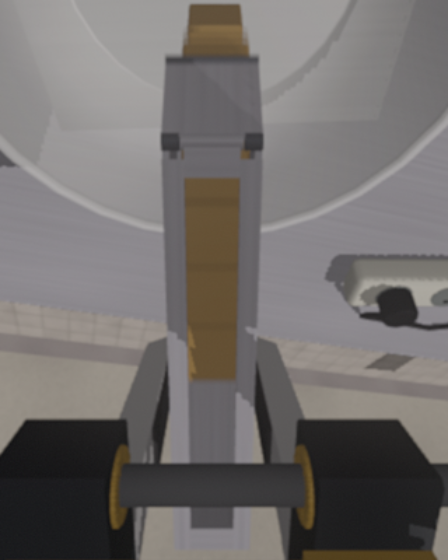

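Emit:
servo_tool:
  rows: [0,0,10.2,0,6,0]

```text
clock: 14.85
eef_pos: [0.6119, 0.3072, 0.1893]
tcp_rot: [-0.34, 2.568, 0.096]
contact_force: [0.3, 0.4, -2.9]
width: 0.0338
```

```bash
python3 look.py b15
```

```text
t 14.9 q [ 0.31  0.06  1.88 -0.04  0.65 -1.5 ] tcp [0.6153 0.3076 0.1915] tilt 31.86 lip [0.537 0.287 0.136] F [-0.2 -2.  -0.8]
lines [152 198] pitch
```

View pics/b15.png

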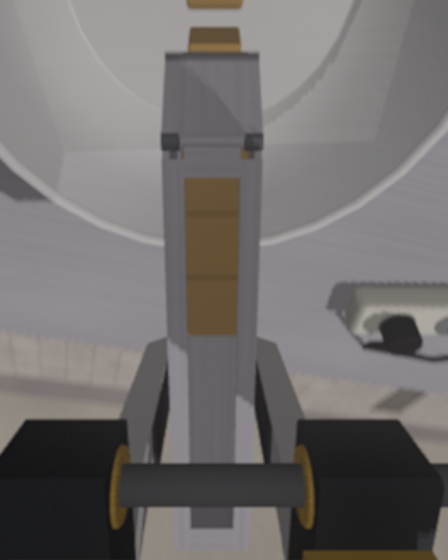

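Emit:
servo_tool:
  rows: [0,0,6.8,0,4,0]

```text
clock: 15.02
eef_pos: [0.6172, 0.3084, 0.185]
tcp_rot: [-0.347, 2.633, 0.087]
contact_force: [-0.0, 0.3, -3.0]
width: 0.0336
```

```bash
python3 look.py b16
```

```text
t 15.075 q [ 0.31  0.1   1.83 -0.03  0.73 -1.51] tcp [0.6188 0.3085 0.1856] tilt 28.0 lip [0.537 0.287 0.136] F [ 0.1 -1.5 -1.2]
lines [141 188] pitch
```

View pics/b16.png

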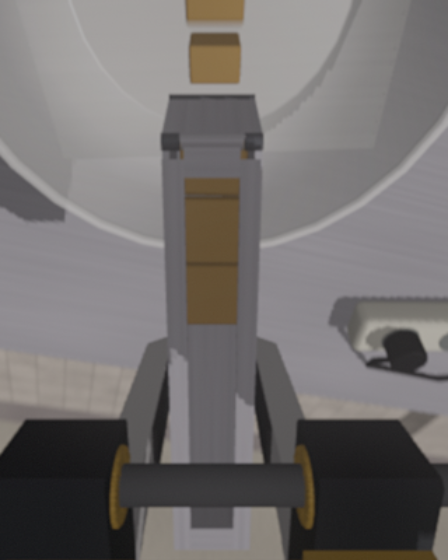

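The flap edge has dropped back to (212,97), so cube 3 has left. Cube 4's front is about 7 mm inside the lip. Tipping back further to stop the row.

Emit:
servo_tool:
  rows: [0,0,15,0,9,0]

```text
clock: 15.2
eef_pos: [0.6217, 0.31, 0.1702]
tcp_rot: [-0.369, 2.792, 0.061]
contact_force: [-0.7, 0.6, -1.4]
width: 0.0337
```

```bash
python3 look.py b17
```

```text
t 15.25 q [ 0.3   0.2   1.7  -0.02  0.91 -1.52] tcp [0.6259 0.3101 0.1706] tilt 18.73 lip [0.538 0.286 0.135] F [ 0.3 -2.2 -0.5]
lines [136 184] pitch
```

View pics/b17.png

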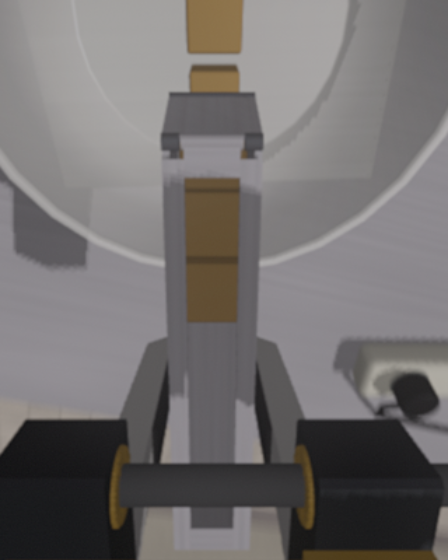

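The row has stopped. Now raise and level over the bowl.

Emit:
servo_tool:
  rows: [-3,0,-8,0,2,0,-9,0,-26,0,6,0,-17,0,-50,0,10,0,-26,0,-76,0,14,0,-35,0,-101,0,17,0,-40,0,-118,0,18.7,0,-42,0,-123,0,18.7,0,-42,0,-123,0,18.7,0]

```text
clock: 16.25
eef_pos: [0.6236, 0.3101, 0.3013]
tcp_rot: [-0.41, 3.108, 0.001]
contact_force: [0.6, -0.1, -2.2]
width: 0.0335
```

```bash
python3 look.py b18; python3 - <<'E'
from h import *
s=eyes.snapshot("scene"); crop(s,370,100,190,150,4,"s18.png")
E
```

```text
t 16.3 q [ 0.3   0.29  1.33 -0.    1.51 -1.53] tcp [0.6232 0.31   0.3007] tilt 0.32 lip [0.529 0.285 0.296] F [-0.7 -0.7 -2.4]
lines [131 181] pitch
```

View pics/b18.png

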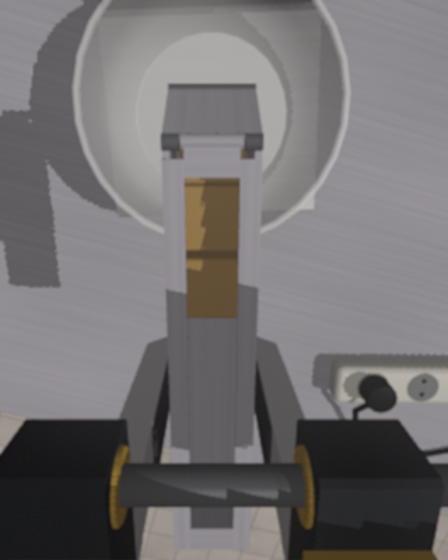

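View pics/s18.png

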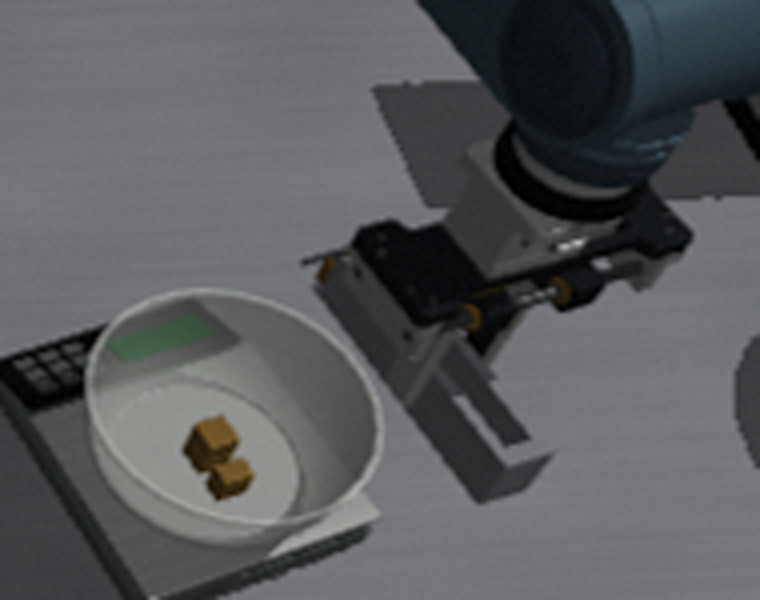

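```bash
python3 - <<'E'
from h import *
s=eyes.snapshot("scene"); crop(s,390,150,90,90,7,"s19.png")
s=eyes.snapshot("wrist"); crop(s,230,40,105,200,3.8,"w19.png")
s=eyes.snapshot("side"); crop(s,120,60,140,120,5,"d19.png")
E
```

```text
(no output)
```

View pics/s19.png

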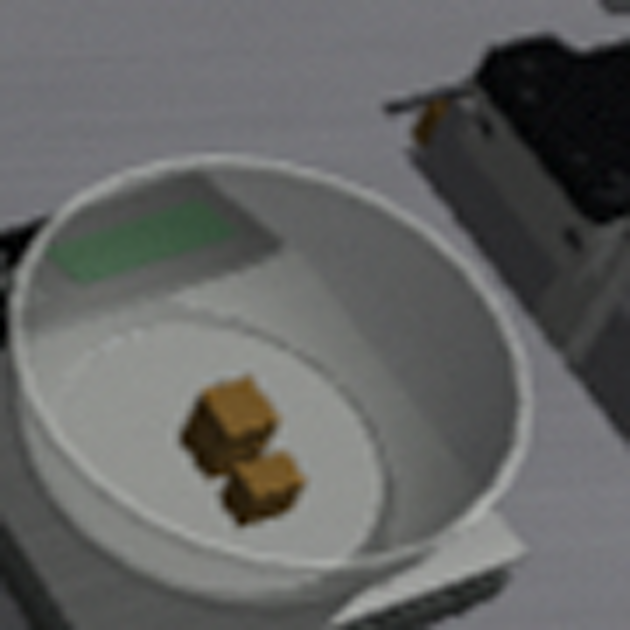

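View pics/w19.png

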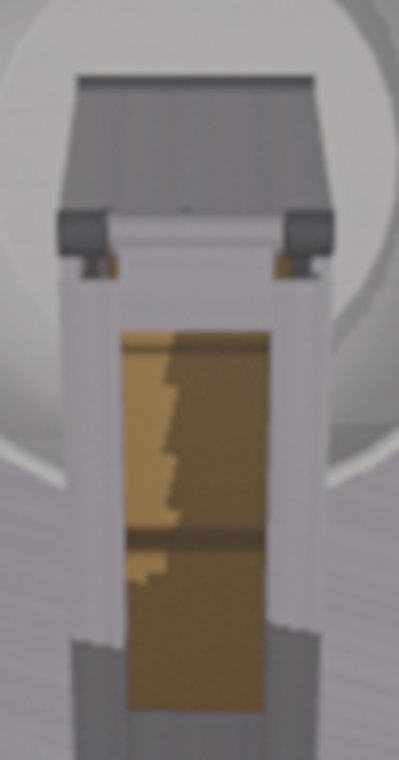

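View pics/d19.png

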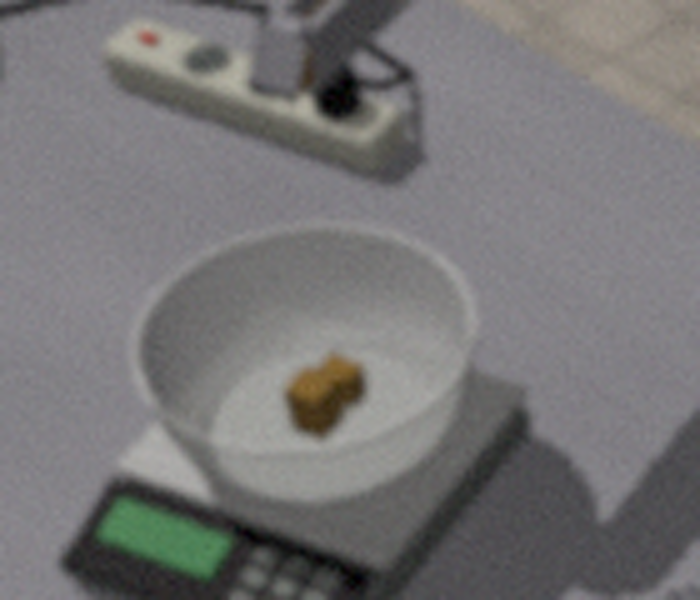

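The bowl shows two stacked cubes at (235,420) and one beside them at (262,487), so three in all. Another cube lies in the caddy's mouth and holds the flap open. I'll tip the mouth up so the row slides home.

Emit:
servo_tool:
  rows: [10,0,-3,0,4,0,25,0,-5,0,12,0,40,0,-5,0,20,0,50,0,-5,0,28,0,60,0,-5,0,35,0,60,0,-5,0,39,0,60,0,-5,0,39,0]

```text
clock: 17.38
eef_pos: [0.5661, 0.2945, 0.304]
tcp_rot: [0.322, -2.447, 0.114]
contact_force: [0.0, -0.1, -2.8]
width: 0.0337
```

```bash
python3 look.py e1
```

```text
t 17.425 q [ 0.29  0.6   1.02  0.02  2.19 -1.53] tcp [0.5659 0.2946 0.3051] tilt 38.67 lip [0.489 0.274 0.363] F [-0.9 -0.5 -2.5]
lines [129] pitch
```

View pics/e1.png

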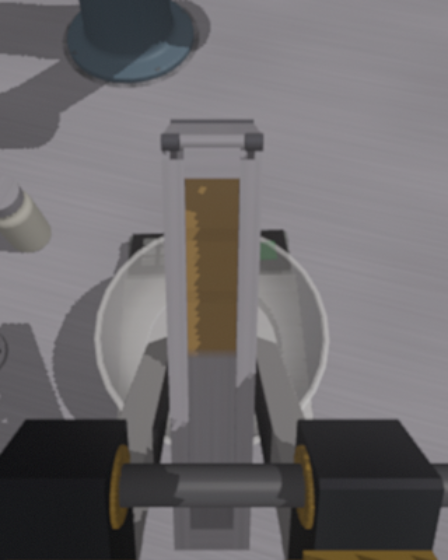

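Sliding home already: the rear edge is now at row 352 and the flap edge has come back to row 122. I'll hold.

Emit:
servo_tool:
  rows: [0,0,0,0,1,0,0,0,0,0,2,0,0,0,0,0,2,0,0,0,0,0,2,0]

```text
clock: 17.92
eef_pos: [0.5656, 0.2946, 0.3064]
tcp_rot: [0.318, -2.414, 0.118]
contact_force: [0.1, 0.1, -2.2]
width: 0.0336
```

```bash
python3 look.py e2
```

```text
t 17.975 q [ 0.29  0.62  1.    0.03  2.23 -1.53] tcp [0.5656 0.2945 0.3064] tilt 40.68 lip [0.491 0.275 0.367] F [-1.2 -0.2 -2.3]
lines [299] pitch
```

View pics/e2.png

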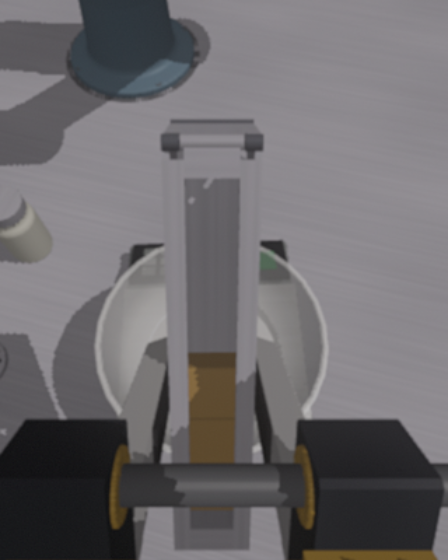

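Three cubes are home against the closed end (rows 352–510), the slot ahead of them is empty and the flap is shut. Now level out and carry back.

Emit:
servo_tool:
  rows: [0,0,0,0,-4,0,0,0,0,0,-12,0,0,0,0,0,-20,0,0,0,0,0,-28,0,0,0,0,0,-35,0,0,0,0,0,-39,0,0,0,0,0,-40.7,0,0,0,0,0,-40.7,0]

```text
clock: 18.98
eef_pos: [0.5652, 0.2945, 0.3064]
tcp_rot: [0.411, -3.114, 0.0]
contact_force: [-0.5, -0.5, -2.5]
width: 0.0341
```

```bash
python3 look.py e3; python3 - <<'E'
from h import *
st=readout.read_state();R=Rot.from_rotvec(st["tcp_rot"]);p=st["eef_pos"]
R0=Rot.from_rotvec([-.0378,-3.1414,-.0009]);
print((R.inv().apply(np.array([.4699,-.2738,.262])-p)*1e3).round(1),np.degrees((R.inv()*R0).as_rotvec()).round(2))
E
```

```text
t 19.025 q [ 0.3   0.15  1.48  0.    1.51 -1.53] tcp [0.5656 0.2945 0.3061] tilt 0.06 lip [0.471 0.269 0.302] F [ 0.7  0.6 -2.1]
lines [299] pitch
[ 239.6 -524.    44.4] [-0.04 -0.07 16.4 ]
```

View pics/e3.png

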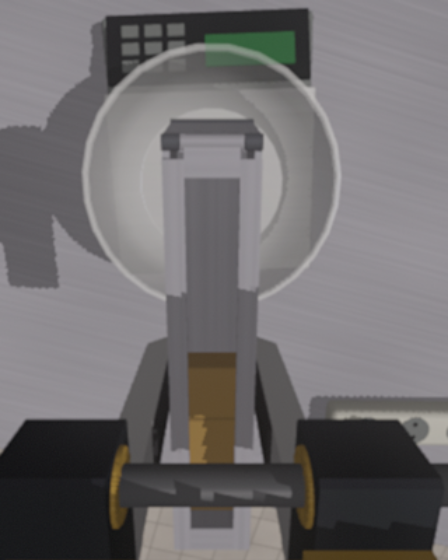

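Emit:
servo_tool:
  rows: [5,-11,0,0,0,0.5,17,-38,0,0,0,1.5,37,-80,0,0,0,3,62,-135,0,0,0,5,87,-190,0,0,0,7,112,-245,5,0,0,9,137,-300,10,0,0,10,162,-355,15,0,0,12,187,-410,20,0,0,13,210,-458,30,0,0,15,226,-494,36,0,0,16,236,-515,40,0,0,16.4]

```text
clock: 20.52
eef_pos: [0.4701, -0.2665, 0.2657]
tcp_rot: [-0.043, -3.14, -0.001]
contact_force: [-0.1, 1.5, -3.2]
width: 0.0339
```

Emit:
servo_tool:
  rows: [4,-9,4,0,0,0,4,-9,4,0,0,0,4,-9,4,0,0,0]

```text
clock: 20.9
eef_pos: [0.4672, -0.2722, 0.2625]
tcp_rot: [0.036, 3.141, 0.0]
contact_force: [-0.4, -0.2, -2.6]
width: 0.0338
```

```bash
python3 look.py e4; python3 - <<'E'
from h import *
st=readout.read_state();R=Rot.from_rotvec(st["tcp_rot"]);p=st["eef_pos"]
R0=Rot.from_rotvec([-.0378,-3.1414,-.0009]);
print((R.inv().apply(np.array([.4699,-.2738,.0217])-p)*1e3).round(1),np.degrees((R.inv()*R0).as_rotvec()).round(2))
E
```

```text
t 20.95 q [-0.74 -0.06  1.78  0.    1.42 -2.29] tcp [ 0.4673 -0.2721  0.2626] tilt 0.02 lip [ 0.369 -0.27   0.258] F [-0.4 -0.7 -2.5]
lines [298] pitch
[ -2.5  -1.6 240.9] [-0.03  0.02  0.07]
```

View pics/e4.png

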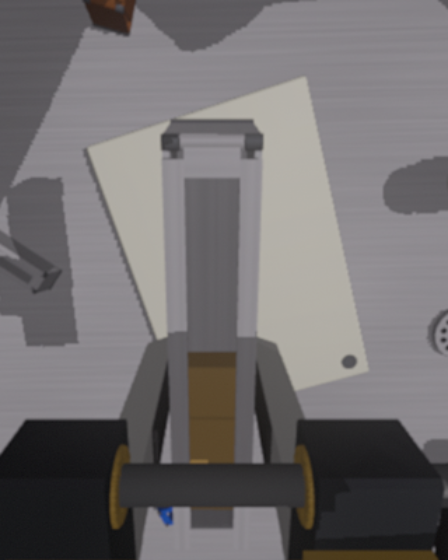

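Emit:
servo_tool:
  rows: [-1,-1,10,0,0,0,-2,-2,40,0,0,0,-2.5,-1.6,80,0,0,0,-2.5,-1.6,120,0,0,0,-2.5,-1.6,160,0,0,0,-2.5,-1.6,195,0,0,0,-2.5,-1.6,220,0,0,0,-2.5,-1.6,230,0,0,0,-2.5,-1.6,236,0,0,0,-2.5,-1.6,238,0,0,0,-2.5,-1.6,238,0,0,0]

```text
clock: 22.32
eef_pos: [0.47, -0.275, 0.025]
tcp_rot: [0.037, 3.14, -0.002]
contact_force: [-0.2, 0.1, -2.8]
width: 0.0337
```

Emit:
servo_tool:
  rows: [0,0,1,0,0,0,0,0,1.5,0,0,0,0,0,1.5,0,0,0]

```text
clock: 22.7
eef_pos: [0.4695, -0.2746, 0.0228]
tcp_rot: [0.038, 3.141, -0.0]
contact_force: [-0.4, -0.0, -2.9]
width: 0.0339
```

Emit:
servo_tool:
  rows: [0,0,0.5,0,0,0,0,0,1,0,0,0,0,0,1,0,0,0]

```text
clock: 23.08
eef_pos: [0.4695, -0.2746, 0.0217]
tcp_rot: [0.038, 3.141, 0.0]
contact_force: [-0.1, -0.2, -2.2]
width: 0.0337
```

Emit:
servo_tool:
  rows: [0,0,0.5,0,0,0,0,0,0.5,0,0,0]

```text
clock: 23.32
eef_pos: [0.4695, -0.2746, 0.0217]
tcp_rot: [-0.038, -3.141, -0.0]
contact_force: [-2.1, 1.4, 4.2]
width: 0.0337
```

Emit:
servo_tool:
  rows: [0,0,0.5,0,0,0,0,0,0.5,0,0,0]

```text
clock: 23.58
eef_pos: [0.4695, -0.2746, 0.0217]
tcp_rot: [-0.037, -3.141, -0.001]
contact_force: [-4.4, 2.5, 8.7]
width: 0.0335
```

Emit:
servo_tool:
  rows: [0,0,0.5,0,0,0,0,0,0.5,0,0,0]

```text
clock: 23.82
eef_pos: [0.4695, -0.2746, 0.0217]
tcp_rot: [-0.037, -3.141, -0.001]
contact_force: [-6.2, 4.6, 12.5]
width: 0.0339
```

```bash
python3 look.py e5; python3 - <<'E'
from h import *
s=eyes.snapshot("scene"); crop(s,200,170,110,110,6,"s20.png")
E
```

```text
t 23.875 q [-0.74  0.25  1.93 -0.    0.96 -2.28] tcp [ 0.4695 -0.2746  0.0217] tilt 0.06 lip [ 0.372 -0.272  0.018] F [-5.6  3.5 11.5]
lines [298] pitch
```

View pics/s20.png

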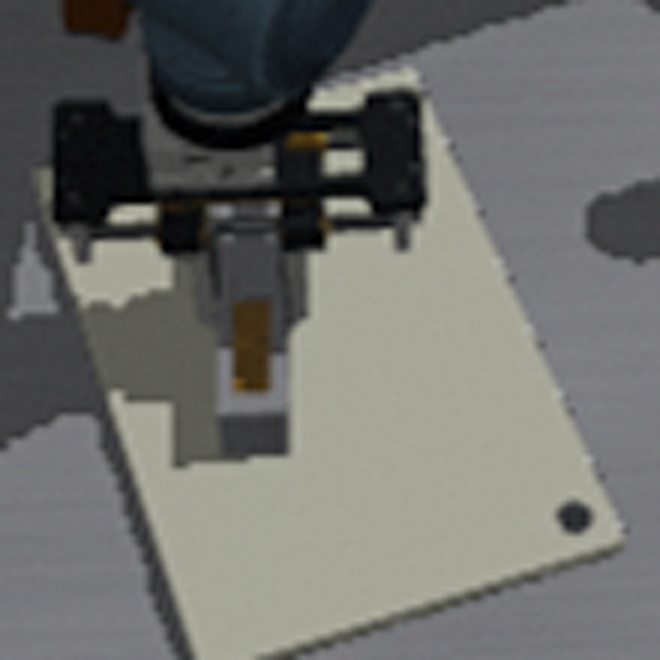

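The caddy is seated: contact at the original height, TCP z 0.0217. I'll relax the press, open the fingers and retreat.

Emit:
servo_tool:
  rows: [0,0,-1.2,0,0,0,0,0,-1.2,0,0,0]

```text
clock: 24.18
eef_pos: [0.4696, -0.2747, 0.0217]
tcp_rot: [0.038, 3.141, -0.0]
contact_force: [-1.0, 1.3, 3.6]
width: 0.0332
```

Emit:
servo_tool:
  rows: [0,0,0,0,0,0,0,0,0,0,0,0,0,0,0,0,0,0,0,0,0,0,0,0,0,0,0,0,0,0]
  grip: 75

```text
clock: 24.8
eef_pos: [0.4695, -0.2746, 0.0214]
tcp_rot: [-0.038, -3.141, -0.0]
contact_force: [-0.0, -0.1, 0.6]
width: 0.0744
```

Emit:
servo_tool:
  rows: [0,0,-5,0,0,0,0,0,-25,0,0,0,0,0,-60,0,0,0,0,0,-100,0,0,0,0,0,-140,0,0,0,0,0,-180,0,0,0,0,0,-200,0,0,0,0,0,-200,0,0,0]

```text
clock: 25.8
eef_pos: [0.47, -0.2751, 0.2227]
tcp_rot: [0.038, 3.139, -0.003]
contact_force: [0.2, -0.8, -0.5]
width: 0.0756
```

```bash
python3 - <<'E'
from h import *
s=eyes.snapshot("wrist"); crop(s,150,40,250,280,2.1,"f1.png")
st=readout.read_state();print(st["clock"],st["eef_pos"],st["width"])
s=eyes.snapshot("scene"); cv2.imwrite("pics/f2.png",cv2.resize(s["color"][130:400,180:520,::-1],None,fx=2.2,fy=2.2))
E
```

```text
25.85 [ 0.46927421 -0.27442359  0.22083198] 0.07500942478048558
```

View pics/f1.png

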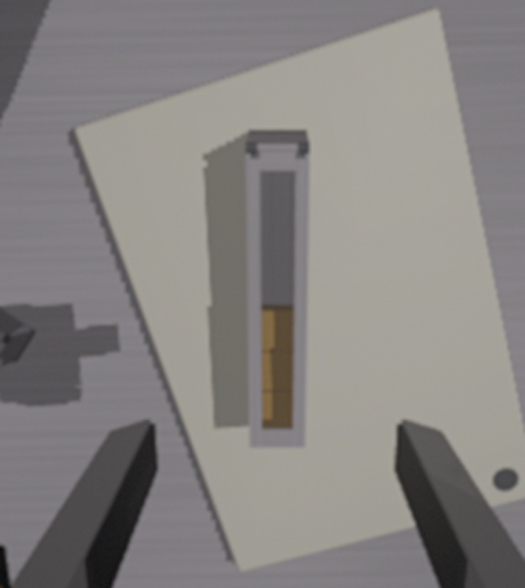

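View pics/f2.png

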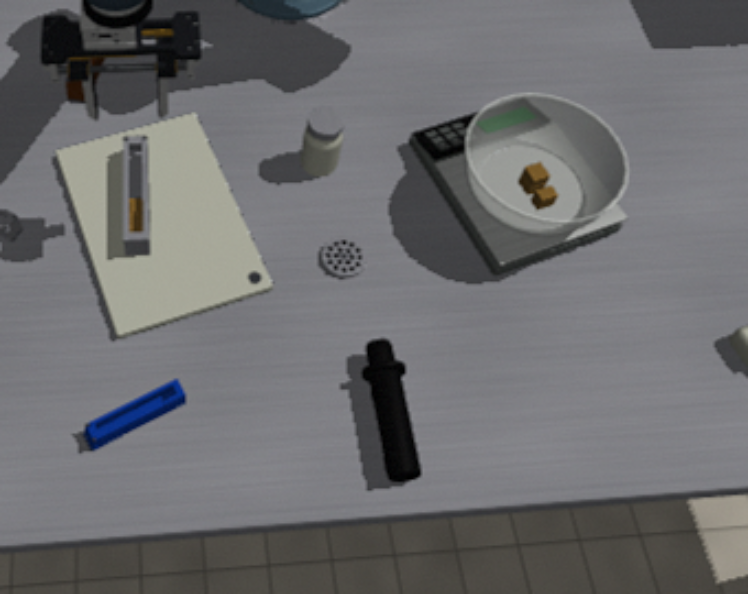

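The caddy stands level on the board with its flap shut. It holds three cubes (wrist rows 305–428). The bowl and the bystanders look unmoved. Handing in.

Emit:
servo_tool:
  rows: [0,0,0,0,0,0,0,0,0,0,0,0,0,0,0,0,0,0,0,0,0,0,0,0]

```text
clock: 26.4
eef_pos: [0.4694, -0.2746, 0.2213]
tcp_rot: [-0.038, -3.141, -0.0]
contact_force: [0.1, -0.4, -0.4]
width: 0.075
```

```bash
python3 -c "
from station import workorder
print(workorder.close_job())"
```

```text
the job is handed in; nothing more can be done
None
```

The job is handed in at about 26.4 s: three stock cubes went into the bowl, and the steel caddy is back on the chopping board with the other three. I tipped it over the bowl in small steps to about 38°, where the row slid past the flap. I tipped it back once the third cube had left, tipped the mouth up about 41° to slide the rest home, then set it down where it had stood.

**Last checks:** the final pictures show three cubes against the closed end, the flap shut, the caddy flat on the board and the gripper clear at z = 0.22 m. The bowl, jar, mincer plate and pusher look unmoved, which I judged by eye and did not measure.

**Less certain:** two of the three cubes in the bowl are stacked, so the count comes partly from the stack's height. It agrees with the three left in the caddy. No check failed or disagreed.

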